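Gauge a wooden yoke and hang it on the finished bar

ROBOT

A 6-joint arm with a two-finger parallel gripper is mounted at the origin on the work surface. World frame = base frame: x ahead of the robot, y to its left, z up, the work surface at z = 0. Lengths are in m, angles in rad, forces in N, time in s.
With the tool pointing down it reaches from about 0.275 to 0.75 m from the base axis. Payload 10.2 kg.
Tool frame: the origin (TCP) lies at the very end of the fingers, on their centre line; the grasp point (between the pads) lies 19 mm behind it; z points along the fingers, y is the line along which they close (so a half turn about z gives the same grasp; the last joint's range is limited). The gripper opens to 85 mm and grips with 20 to 120 N. Pads are 22 mm wide; open, the fingers measure 114 mm over their backs; the gripper's body (76 mm by 85 mm) begins 54 mm behind the grasp point. The pads swing forward as they close: fully open they stand 13 mm farther back than shut.
Start: joints at [-1.37, 0.313, 1.498, -0, 1.331, -0.223], TCP at [0.216, -0.479, 0.231] pointing down, gripper open.
Joint ranges: [-2.94, 2.94], [-0.97, 2.17], [0.19, 2.56], [-1.23, 4.37], [0.02, 3.11], [-2.88, 2.88]. Speed limits (rad/s): [2.39, 2.39, 3.01, 3.14, 3.14, 3.14].

INTERFACE

Orientations are given as a rotation vector (axis times angle).
In Python, from plant import robot gives the robot as it stands.
- The arm moves only by the tool play_rows, never from a script. Its argument "increments" is text: rows parted by semicolons, each of 4 numbers parted by spaces: the shift along the tool's x, y, z in m, then the turn about the tool's z in rad. In form: tx ty tz turn; .... A call has exactly 10 rows; each row shifts and turns the commanded pose from where the row before left it, along the tool's axes as they then stand; what a row does not reach is not made up. A row lasts 1/8 s, in which the tool goes at most 62.5 mm and 10.7 degrees, less where a joint would pass 70% of its speed; a pose out of reach is approached as far as the arm can. A call with a gripper value outside its range is refused whole. "claw" is the opening, from 0 (shut) to 1 (fully open), set as the call begins (left out, the last holds). The fingers move at their own pace and stop on an object; the grip force is fixed at half the most. Time passes only in rows, so rows that do not move let the fingers close, or fill a call up. It gives the time, the measured TCP pose, the force, the opening and the grip force at its end, in the units of the state.
- robot.sense(): the state, without advancing time (a new reading comes with each control period).
- robot.get_image(name): name is "scene" or "top" or "wrist"; returns a dict with "pixels" (480x640x3 uint8, red, green, blue), "depth" (480x640 float32, m along the optical axis (not along the pixel's ray), 0 where there is no reading), "fx", "fy", "cx", "cy" (pixels), "T" (4x4, takes a point from camera to world coordinates). Camera axes: x right, y down, z forward; pixel columns grow to the right and rows downward; lengths in m; the calibration is good to about 2 mm. A picture is of the moment at which its call begins.
- robot.sign_off(): hands the job in; it is judged then, once.
The state is a dict: "clock": time; "q": joint angles; "joint_vel": joint speeds; "effort": joint torques, N m; "tool_pos": TCP position; "ee_rot": TCP orientation; "contact_force": force on the tool from outside, world axes, zero at the start; "wrist_torque": the same for the moment, N m; "finger_gap": opening from 0.0 (shut) to 1.0 (fully open); "gripper_force": force on a finger pad.
Only numpy, scipy, OpenCV 4.12 (cv2) and the standard library are available. Lean on these libraries where they do the work, as an engineer would, in place of code of your own. Each camera call takes 0.05 s, during which the arm holds its last target. There are 200 camera calls.

TASK

Stand the wooden yoke between the jaws of the bench gauge, centred across its bed with both legs in line with the slide, let go, then gently slide the jaw shut by its post until the yoke presses the spring anvil in about half a centimetre (never to its stop), and keep it so for a second. Slide the jaw back at least 3 cm clear of the yoke and leave it open. Then hang the yoke astride the steel bar, legs down, lowering it on without dropping or tipping it, and leave the chisel, mallet and ear defenders where they lie.

Things in the scene. Friction and masses are not known exactly. Their poses are not given: they have to be found in the camera images.
- yoke: Loose workpiece of dark wood, about 120 g, an inverted U standing on two feet; the same turned half round. Origin: midway between the feet at their underside, z up. Own y: across its width, 90 mm over the legs; own x: its thickness, 28 mm. Legs 18 mm wide, 54 mm opening between them. On top a grip tab 30 mm (y) by 28 mm (x), from z = 110 to 128 mm; grip it by the 28 mm.
- yoke_notch (a point): Apex of the V notch under the yoke's bridge, mid thickness, 90 mm above the feet; the notch falls to 66 mm beside the legs. It rests on the bar when the yoke hangs.
- gauge: Fixed bench gauge, a large caliper lying on the bench. Grey base plate 70 mm (own x) by 310 mm (own y, the slide direction), bed top 12 mm above the bench. Origin: under the plate's centre. At y = -155 to -115 mm a grey block 50 mm wide, 72 mm high, carries the spring anvil: a 28 mm square pad centred 45 mm above the bench, face at y = -100 mm when unpressed. The moving jaw is on the +y side.
- jaw (a joint): Moving jaw: distance in m from its face to the face of the unpressed anvil, 0 to 0.155, larger is more open (jaw face at gauge y = value - 0.100). Steel face 34 mm wide, up to 73 mm above the bench. Slides along gauge y with about 6 N friction and stays where it is left, also against the anvil's spring.
- anvil (a joint): Spring anvil: how far in m it is pressed in (towards gauge -y), 0 to 0.012 (stop). Spring 1.5 N at first, 0.5 N more per mm. The brass pin, 12 mm thick, at the back (-y) of the grey block stands out by 6 mm plus this. With the yoke clamped, jaw value + anvil value = 0.090.
- jaw_post (a point): Top centre of the moving jaw's upright aluminium post, by which it is pushed and pulled: 24 mm (gauge x) by 14 mm (gauge y), top 118 mm above the bench, rising from a carriage 38 mm high; its centre is 70 mm behind (+y of) the jaw face.
- rail: Fixed stand with the hanging bar: wooden foot 210 by 80 mm, two wooden posts 18 mm (own x) by 30 mm at x = +-90 mm, 158 mm tall, and between them a round steel bar of 16 mm diameter along own x, axis 145 mm above the bench. Origin: under the centre of the foot.
- rail_mid (a point): Middle of the bar, on its axis, 145 mm above the bench.
- chisel: Chisel lying on the bench, 250 mm long along own y, origin on the bench at the ferrule. Leave alone.
- mallet: White mallet lying on the bench, head 110 by 66 by 66 mm, wooden handle 150 mm towards own +y; origin under the head. Leave alone.
- ear_defenders: Black ear defenders lying on the bench, two cups 125 mm apart along own y, headband towards own +x, 70 mm high; origin between the cups, on the bench. Leave alone.
Mind the look-alikes: they are no part of the job. Several things look just like the yoke: the one meant starts nearest to the robot's base.

How it is judged:
On the way, in this order (a step that is already met when the one before it is completed fails the run):
1. the yoke stands on the gauge's bed between the open jaws, let go (x of yoke in the frame of gauge between -0.017 and 0.017 m and z of yoke in the frame of gauge between 0.008 and 0.017 m and angle between the y axis of yoke and the y axis of gauge, either way round below 0.2 rad and angle between yoke's own z axis and vertical below 0.1 rad and contact force between the fingers and yoke below 0.05 N and y of yoke in the frame of gauge between -0.058 and 0.008 m and linear speed of yoke below 0.02 m/s and value of joint jaw above 0.095 m), for 0.2 s.
2. the jaw is shut on the standing, ungripped yoke and the anvil is pressed in at least 2.5 mm (x of yoke in the frame of gauge between -0.017 and 0.017 m and z of yoke in the frame of gauge between 0.008 and 0.017 m and angle between the y axis of yoke and the y axis of gauge, either way round below 0.2 rad and angle between yoke's own z axis and vertical below 0.1 rad and contact force between the fingers and yoke below 0.05 N and value of joint anvil above 0.0025 m and value of joint jaw below 0.0882 m and contact force between gauge and yoke above 2 N and velocity of joint jaw between -0.01 and 0.01 m/s), for 0.5 s.
3. the jaw is drawn back (reading over 0.112) and the yoke still stands on the bed (x of yoke in the frame of gauge between -0.017 and 0.017 m and z of yoke in the frame of gauge between 0.008 and 0.017 m and angle between the y axis of yoke and the y axis of gauge, either way round below 0.2 rad and angle between yoke's own z axis and vertical below 0.1 rad and value of joint jaw above 0.112 m and value of joint anvil below 0.0015 m), for 0.1 s.
At the end, for the whole second after the job is handed in: The yoke hangs at rest astride the bar between the posts: its notch apex within 20 mm of the bar's axis sideways and 0 to 20 mm above it, legs down within 0.3 rad, its thickness along the bar within 0.4 rad, carried by the stand and released; the jaw is still open (reading over 0.110) (x of yoke_notch in the frame of rail_mid between -0.067 and 0.067 m and y of yoke_notch in the frame of rail_mid between -0.02 and 0.02 m and z of yoke_notch in the frame of rail_mid between 0 and 0.02 m and angle between yoke's own z axis and vertical below 0.3 rad and angle between the x axis of yoke and the x axis of rail, either way round below 0.4 rad and contact force between yoke and rail above 0.2 N and linear speed of yoke below 0.03 m/s and contact force between the fingers and yoke below 0.05 N and value of joint jaw above 0.11 m); the robot touches nothing.
It fails at once if a bystander (chisel, mallet, ear defenders) is shifted by more than 25 mm (distance of any of chisel, mallet, ear_defenders from where it was at the start of the episode above 0.025 m).
It fails at once if the anvil is driven to its stop (value of joint anvil above 0.0115 m).
It fails at once if the yoke is tipped over (angle between yoke's own z axis and vertical above 0.8 rad).
It fails at once if the yoke falls freely (dropped by more than about 20 mm) (contact force between the fingers and yoke below 0.05 N and linear speed of yoke above 0.65 m/s).
It also fails if it takes over 67 s, if anything falls off the work surface, if the arm or the gripper's body presses on something with over 40 N, if the wrist force passes 120 N, or if a joint passes its speed limit or range.

## Working session

There is one attempt and no reset: what is moved stays moved. The work goes in short steps, Python scripts to look and compute and a tool call to move; the robot and the scene stay as the last step left them, time stands still between calls to the robot, and variables do not carry over. Pictures are saved under pics/ and viewed, at most 13 in all, crops included, and the job is handed in when it is done.

Besides the shell and the picture viewer there is one more tool, called as a command line: name --argument value ..., lists and objects as JSON in quotes. play_rows: Moves the arm, as the interface text tells. Its arguments: {"type":"object","properties":{"increments":{"type":"string"},"claw":{"type":"number"}},"required":["increments"]}

```bash
mkdir -p pics
cat > h.py <<'E'
import numpy as np, cv2
from plant import robot
def grab(n,tag):
    im=robot.get_image(n); cv2.imwrite(f'pics/{tag}.png',im['pixels'][:,:,::-1])
    np.savez(f'{tag}.npz',**{k:im[k] for k in('pixels','depth','fx','fy','cx','cy','T')}); return im
def cloud(im):
    d=im['depth']; v,u=np.indices(d.shape)
    P=np.stack([(u-im['cx'])/im['fx']*d,(v-im['cy'])/im['fy']*d,d],-1)
    W=P@im['T'][:3,:3].T+im['T'][:3,3]; W[d==0]=np.nan; return W
E
python3 - <<'E'
from h import *
for n in('scene','top'):
    im=grab(n,n+'0'); print(n,im['T'].round(3).tolist(),im['fx'])
print(robot.sense())
E
```

```text
scene [[0.872, 0.413, -0.264, 0.938], [0.49, -0.732, 0.473, -0.643], [0.002, -0.542, -0.841, 1.153], [0.0, 0.0, 0.0, 1.0]] 559.6715221204099
top [[0.021, -0.991, 0.132, 0.436], [-1.0, -0.021, 0.002, -0.075], [0.001, -0.132, -0.991, 1.378], [0.0, 0.0, 0.0, 1.0]] 495.12813260529873
{'clock': 0.1, 'q': array([-1.37039790e+00,  3.13389391e-01,  1.49836373e+00, -2.61255941e-06,
        1.33097726e+00, -2.23444078e-01]), 'joint_vel': array([ 0.00117903,  0.00013925, -0.00210412,  0.00034907, -0.00049364,
        0.00051364]), 'effort': array([ 3.30047937e-03, -4.12899971e+01, -2.60139906e+01, -1.44711880e-04,
        3.04896421e-03, -5.06263439e-05]), 'tool_pos': array([ 0.21583583, -0.47833381,  0.23079369]), 'ee_rot': array([-3.07019841e+00, -6.60559724e-01, -1.66008446e-05]), 'contact_force': array([-0.66603846, -0.44620748,  0.28013193]), 'wrist_torque': array([-0.03014844,  0.05696741, -0.02992051]), 'gripper_force': 0.0, 'finger_gap': 0.9998731950344948}
```

View pics/top0.png

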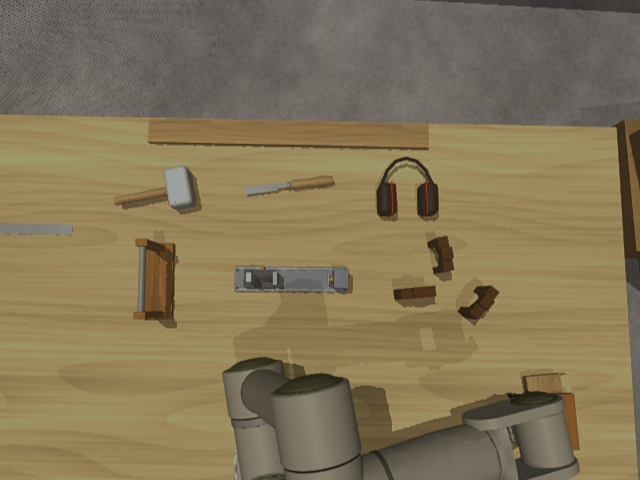

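View pics/scene0.png

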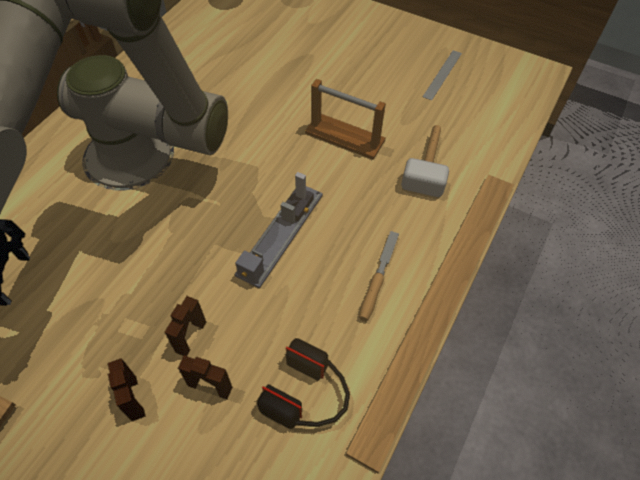

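Three look-alikes, at top pixels (415,293), (441,255) and (480,303). The scene view shows the same three at (185,325), (205,375) and (125,388). (415,293) looks nearest the base, so I'll measure all three and enlarge that one.

Run:
```python
from h import *
for n in('top0','scene0'):
    im=dict(np.load(n+'.npz')); W=cloud(im); p=im['pixels'].astype(int)
    z=W[...,2]
    def box(m,name):
        q=W[m]; 
        if len(q)<10: return
        r=cv2.minAreaRect(q[:,:2].astype(np.float32)); print(n,name,len(q),'zmax',np.percentile(q[:,2],98).round(3),'c',np.round(r[0],3),'s',np.round(r[1],3),'a',round(r[2],1))
    m=(z>0.02)&(W[...,0]>0.2)&(W[...,0]<0.9)
    if n=='top0': m[340:]=0
    else: m[:, :100]=0; m[:190,:240]=0
    k,l,st,c=cv2.connectedComponentsWithStats(m.astype(np.uint8))
    for i in range(1,k):
        if st[i,4]>40: 
            print('--',np.round(c[i])); box(l==i,'all')
            zt=np.percentile(W[l==i][:,2],99); box((l==i)&(z>zt-.012),'top')
im=cv2.imread('pics/scene0.png'); cv2.imwrite('pics/c0.png',cv2.resize(im[170:430,90:350],None,fx=2.3,fy=2.3,interpolation=3))
```

```text
-- [407. 194.]
top0 all 1514 zmax 0.074 c [ 0.754 -0.332] s [0.163 0.163] a 1.4
top0 top 912 zmax 0.075 c [ 0.716 -0.331] s [0.086 0.159] a 1.5
-- [167. 190.]
top0 all 1515 zmax 0.07 c [0.718 0.368] s [0.111 0.217] a 13.8
top0 top 835 zmax 0.07 c [0.734 0.295] s [0.109 0.064] a 11.1
-- [310. 182.]
top0 all 354 zmax 0.031 c [ 0.762 -0.06 ] s [0.028 0.136] a 9.4
top0 top 354 zmax 0.031 c [ 0.762 -0.06 ] s [0.028 0.136] a 9.4
-- [443. 254.]
top0 all 593 zmax 0.131 c [ 0.562 -0.416] s [0.091 0.031] a 9.8
top0 top 137 zmax 0.132 c [ 0.562 -0.417] s [0.03 0.03] a 13.3
-- [145. 278.]
top0 all 907 zmax 0.16 c [0.479 0.346] s [0.198 0.032] a 1.9
top0 top 508 zmax 0.161 c [0.48  0.347] s [0.197 0.032] a 2.2
-- [261. 279.]
top0 all 651 zmax 0.119 c [0.494 0.062] s [0.057 0.093] a 1.1
top0 top 58 zmax 0.122 c [0.49  0.086] s [0.023 0.013] a 3.4
-- [339. 279.]
top0 all 348 zmax 0.077 c [ 0.495 -0.147] s [0.053 0.061] a 1.2
top0 top 278 zmax 0.077 c [ 0.493 -0.151] s [0.048 0.039] a 0.6
-- [415. 293.]
top0 all 449 zmax 0.131 c [ 0.461 -0.346] s [0.028 0.091] a 6.4
top0 top 139 zmax 0.133 c [ 0.461
[... 798 characters left out ...]
 0.766 -0.058] s [0.028 0.147] a 10.2
scene0 top 525 zmax 0.032 c [ 0.766 -0.058] s [0.028 0.147] a 10.5
-- [183. 322.]
scene0 all 1202 zmax 0.131 c [ 0.465 -0.348] s [0.031 0.093] a 6.5
scene0 top 225 zmax 0.133 c [ 0.464 -0.349] s [0.03  0.031] a 6.1
-- [299. 387.]
scene0 all 2939 zmax 0.074 c [ 0.759 -0.336] s [0.165 0.161] a 1.3
scene0 top 1741 zmax 0.075 c [ 0.72  -0.336] s [0.088 0.159] a 1.3
-- [204. 373.]
scene0 all 1201 zmax 0.131 c [ 0.565 -0.42 ] s [0.092 0.03 ] a 9.9
scene0 top 255 zmax 0.132 c [ 0.566 -0.419] s [0.031 0.029] a 10.6
-- [123. 388.]
scene0 all 1233 zmax 0.131 c [ 0.443 -0.517] s [0.029 0.093] a 51.2
scene0 top 273 zmax 0.133 c [ 0.443 -0.517] s [0.029 0.032] a 52.0
```

View pics/c0.png

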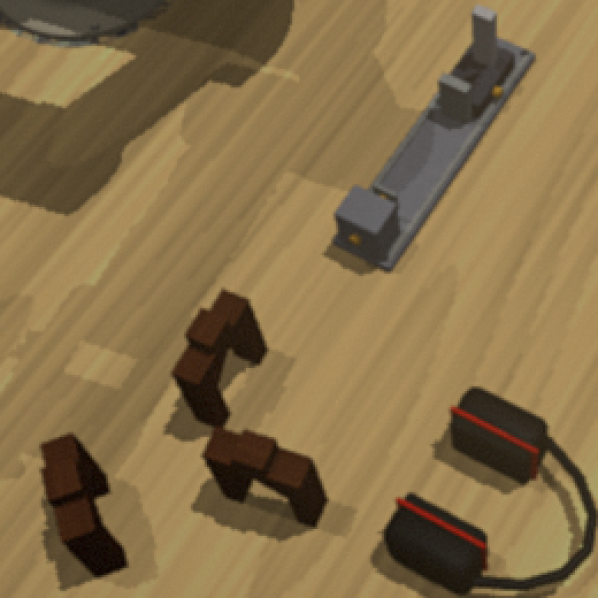

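Yoke A stands at top pixel (415,293) and at crop (220,355), at about (0.463,-0.347) m. That is 0.58 m from the base, against 0.68 m and 0.70 m for the other two. A is nearest, so it is the one meant, and the crop shows it standing. I'm moving above it.

play_rows --increments "0.0465 -0.003 0 0; 0.0465 -0.003 0 0; 0.0465 -0.003 0 0; 0.0465 -0.003 0 0; 0.0465 -0.003 0 0; 0.0465 -0.003 0 0; 0 0 0 -0.18; 0 0 0 -0.18; 0 0 0 -0.18; 0 0 0 -0.18" --claw 1

```text
clock: 1.35
tool_pos: [0.4627, -0.3473, 0.2309]
ee_rot: [-2.636, -1.708, 0.0]
contact_force: [-0.2, -0.0, 0.4]
finger_gap: 0.996
gripper_force: 0.0
```

play_rows --increments "0 0 0 -0.18; 0 0 0 -0.18; 0 0 0 -0.18; 0 0 0 0; 0 0 0 0; 0 0 0 0; 0 0 0 0; 0 0 0 0; 0 0 0 0; 0 0 0 0"

```text
clock: 2.6
tool_pos: [0.4628, -0.3474, 0.2313]
ee_rot: [2.093, 2.343, -0.0]
contact_force: [-0.9, 0.5, 0.3]
finger_gap: 1.001
gripper_force: 0.0
```

```bash
cat >> h.py <<'E'
from scipy.spatial.transform import Rotation as Ro
def pose():
    s=robot.sense(); R=Ro.from_rotvec(s['ee_rot']).as_matrix(); print('t',s['clock'],'pos',s['tool_pos'].round(4),'yang',np.degrees(np.arctan2(R[1,1],R[0,1])).round(2),'zax',R[:,2].round(3),'F',s['contact_force'].round(1)); return s['tool_pos'],R
def rect(W,m,name):
    q=W[m]; r=cv2.minAreaRect(q[:,:2].astype(np.float32)); print(name,len(q),'z',np.median(q[:,2]).round(4),'c',np.round(r[0],4),'s',np.round(r[1],4),'a',round(r[2],1))
E
python3 - <<'E'
from h import *
p,R=pose(); im=grab('wrist','w1'); W=cloud(im); z=W[...,2]; print(im['T'].round(3).tolist())
m=(z>.118)&(z<.14)
k,l,st,c=cv2.connectedComponentsWithStats(m.astype(np.uint8))
for i in range(1,k):
    if st[i,4]>60: print(c[i].round()); rect(W,l==i,'c')
E
```

```text
t 2.6 pos [ 0.4628 -0.3474  0.2313] yang 6.47 zax [ 0. -0. -1.] F [-0.9  0.5  0.3]
[[0.994, 0.107, 0.036, 0.456], [0.113, -0.946, -0.303, -0.269], [0.001, 0.305, -0.952, 0.374], [0.0, 0.0, 0.0, 1.0]]
[321. 243.]
c 1580 z 0.1277 c [ 0.4647 -0.3467] s [0.028  0.0301] a 6.7
[418. 339.]
c 280 z 0.127 c [ 0.5528 -0.4197] s [0.0069 0.0287] a 4.8
[275. 414.]
c 664 z 0.1265 c [ 0.4424 -0.5062] s [0.0397 0.0222] a 7.6
```

View pics/w1.png

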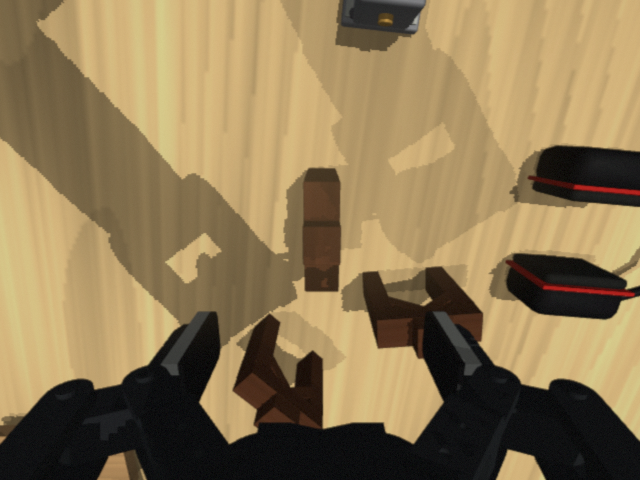

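Wrist view: the target's tab is at pixel (321,243), midway between the fingers and square to them. I'm descending to grip it.

play_rows --increments "0.0005 0.002 0.02 0; 0 0 0.02 0; 0 0 0.02 0; 0 0 0.02 0; 0 0 0.02 0; 0 0 0.015 0; 0 0 0.01 0; 0 0 0.006 0; 0 0 0 0; 0 0 0 0"

```text
clock: 3.9
tool_pos: [0.4649, -0.3469, 0.1008]
ee_rot: [2.092, 2.343, -0.0]
contact_force: [0.9, 0.1, 0.3]
finger_gap: 0.996
gripper_force: 0.0
```

play_rows --increments "0 0 0 0; 0 0 0 0; 0 0 0 0; 0 0 0 0; 0 0 0 0; 0 0 0 0; 0 0 0 0; 0 0 0 0; 0 0 0 0; 0 0 0 0" --claw 0.15

```text
clock: 5.15
tool_pos: [0.4648, -0.3468, 0.1005]
ee_rot: [2.092, 2.343, -0.0]
contact_force: [-0.9, -0.7, 5.2]
finger_gap: 0.316
gripper_force: 59.8
```

Run:
```python
from h import *
pose(); s=robot.sense(); print(s['finger_gap'],s['gripper_force'])
```

```text
t 5.15 pos [ 0.4648 -0.3468  0.1005] yang 6.47 zax [ 0. -0. -1.] F [-0.9 -0.7  5.2]
0.31630684671072884 59.795341193675995
```

play_rows --increments "0 0 -0.01 0; 0 0 -0.02 0; 0 0 -0.03 0; 0 0 -0.03 0; 0 0 -0.025 0.09; 0.04 0.01 0 0; 0.04 0.01 0 0; 0.03 0.01 0 0; 0.017 0.003 0 0; 0 0 0 0"

```text
clock: 6.4
tool_pos: [0.4948, -0.2185, 0.2154]
ee_rot: [-2.194, -2.248, 0.0]
contact_force: [-1.4, 0.2, -3.2]
finger_gap: 0.322
gripper_force: 59.1
```

play_rows --increments "0 0 0 0; 0 0 0 0; 0 0 0 0; 0 0 0 0; 0 0 0 0; 0 0 0 0; 0 0 0 0; 0 0 0 0; 0 0 0 0; 0 0 0 0"

```text
clock: 7.65
tool_pos: [0.4948, -0.219, 0.2153]
ee_rot: [-2.196, -2.247, -0.0]
contact_force: [0.2, -1.0, -1.4]
finger_gap: 0.317
gripper_force: 59.1
```

Run:
```python
from h import *
p,R=pose(); im=grab('wrist','w2'); W=cloud(im); z=W[...,2]
def cc(lo,hi,mn=150):
    m=(z>lo)&(z<hi)&(W[...,1]>-.2)&(W[...,0]>.43)&(W[...,0]<.56)
    k,l,st,c=cv2.connectedComponentsWithStats(m.astype(np.uint8))
    for i in range(1,k):
        if st[i,4]>mn: print(lo,hi,c[i].round()); rect(W,l==i,'c')
cc(.112,.125,60); cc(.066,.078); cc(.008,.016)
```

```text
t 7.65 pos [ 0.4948 -0.219   0.2153] yang 1.32 zax [-0.  0. -1.] F [ 0.2 -1.  -1.4]
0.112 0.125 [319. 186.]
c 82 z 0.1197 c [ 0.4942 -0.1741] s [0.0276 0.0004] a 1.6
0.066 0.078 [323. 149.]
c 3288 z 0.0717 c [ 0.4972 -0.1521] s [0.0501 0.0399] a 1.3
0.008 0.016 [324.  62.]
c 9615 z 0.0121 c [ 0.4965 -0.102 ] s [0.0702 0.1401] a 0.8
```

View pics/w2.png

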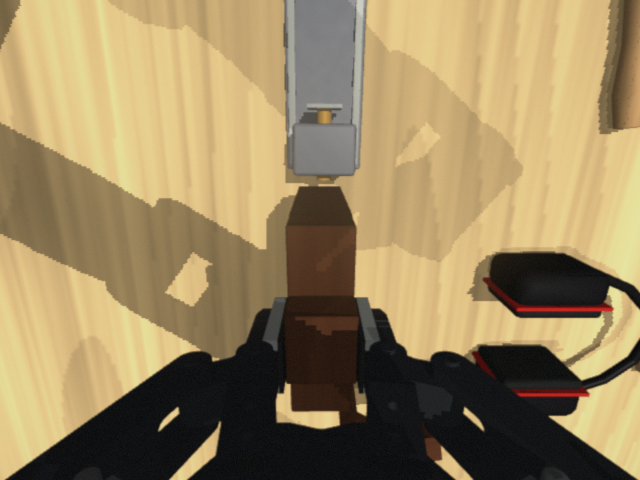

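Wrist view: the yoke is held square, and the anvil block at pixel (323,149) is dead ahead. Carrying it over the bed, then down.

play_rows --increments "0.03 0.0007 0 0; 0.04 0.001 0 0; 0.04 0.001 0 0; 0.04 0.001 0 0; 0.018 0.0005 0 0; 0 0 0 0; 0 0 0.02 0; 0 0 0.02 0; 0 0 0.02 0; 0 0 0.01 0"

```text
clock: 8.95
tool_pos: [0.495, -0.052, 0.1443]
ee_rot: [-2.197, -2.245, 0.001]
contact_force: [0.5, 0.2, -2.3]
finger_gap: 0.318
gripper_force: 59.2
```

play_rows --increments "0 0 0.01 0; 0 0 0.008 0; 0 0 0.005 0; 0 0 0.003 0; 0 0 0.002 0; 0 0 0.002 0; 0 0 0.0015 0; 0 0 0 0; 0 0 0 0; 0 0 0 0"

```text
clock: 10.2
tool_pos: [0.4952, -0.0509, 0.1139]
ee_rot: [2.196, 2.247, 0.0]
contact_force: [-0.1, 0.1, -1.5]
finger_gap: 0.316
gripper_force: 59.2
```

Run:
```python
from h import *
pose(); im=grab('scene','s2'); W=cloud(im)
cv2.imwrite('pics/c2.png',cv2.resize(cv2.imread('pics/s2.png')[100:300,200:400],None,fx=2.9,fy=2.9,interpolation=2))
```

```text
t 10.2 pos [ 0.4952 -0.0509  0.1139] yang 1.32 zax [ 0. -0. -1.] F [-0.1  0.1 -1.5]
```

View pics/c2.png

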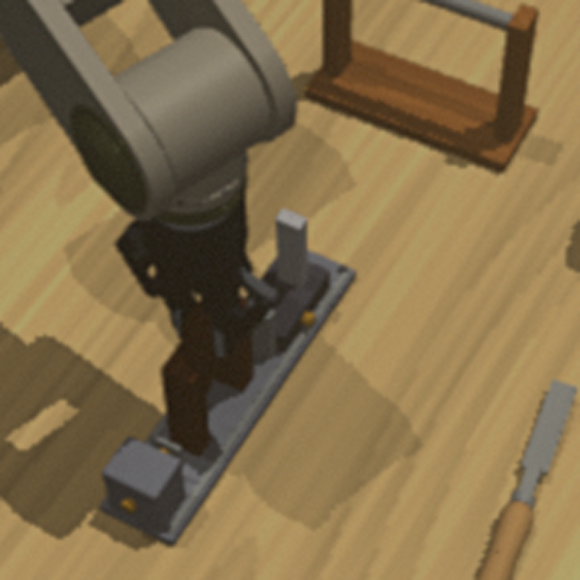

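The yoke sits between the anvil (crop (165,445)) and the jaw (crop (265,325)), just above the bed. Lowering the last millimetres.

play_rows --increments "0 0 0.0005 0; 0 0 0.0005 0; 0 0 0.0005 0; 0 0 0.0003 0; 0 0 0 0; 0 0 0 0; 0 0 0 0; 0 0 0 0; 0 0 0 0; 0 0 0 0"

```text
clock: 11.5
tool_pos: [0.4952, -0.0509, 0.1125]
ee_rot: [2.195, 2.247, 0.0]
contact_force: [-1.3, 0.1, 5.3]
finger_gap: 0.315
gripper_force: 60.0
```

play_rows --increments "0 0 0 0; 0 0 0 0; 0 0 0 0; 0 0 0 0; 0 0 0 0; 0 0 0 0; 0 0 -0.01 0; 0 0 -0.03 0; 0 0 -0.04 0; 0 0 -0.03 0" --claw 1

```text
clock: 12.75
tool_pos: [0.4953, -0.051, 0.2244]
ee_rot: [2.194, 2.246, 0.001]
contact_force: [0.2, 0.5, -0.6]
finger_gap: 1.004
gripper_force: 0.0
```

play_rows --increments "0.02 0 -0.02 0; 0 0 0 0; 0 0 0 0; 0 0 0 0; 0 0 0 0; 0 0 0 0; 0 0 0 0; 0 0 0 0; 0 0 0 0; 0 0 0 0"

```text
clock: 14.0
tool_pos: [0.4947, -0.0309, 0.242]
ee_rot: [2.196, 2.247, 0.0]
contact_force: [0.5, -0.2, -0.4]
finger_gap: 0.996
gripper_force: 0.0
```

```bash
cat >> h.py <<'E'
def cc(W,lo,hi,mn=100):
    z=W[...,2]; m=(z>lo)&(z<hi)&(W[...,1]>-.2)&(W[...,1]<.2)&(W[...,0]>.43)&(W[...,0]<.56)
    k,l,st,c=cv2.connectedComponentsWithStats(m.astype(np.uint8))
    for i in range(1,k):
        if st[i,4]>mn: print(lo,hi,c[i].round()); rect(W,l==i,'c')
E
python3 - <<'E'
from h import *
pose(); W=cloud(grab('wrist','w3'))
cc(W,.134,.15); cc(W,.112,.124,60); cc(W,.067,.078)
E
```

```text
t 14.0 pos [ 0.4947 -0.0309  0.242 ] yang 1.32 zax [ 0. -0. -1.] F [ 0.5 -0.2 -0.4]
0.134 0.15 [319. 271.]
c 1443 z 0.1397 c [ 0.4957 -0.0508] s [0.0274 0.0303] a 1.0
0.112 0.124 [321.  76.]
c 778 z 0.1176 c [0.494  0.0858] s [0.0238 0.0142] a 0.9
0.112 0.124 [319. 226.]
c 1491 z 0.1217 c [ 0.495  -0.0211] s [0.028  0.0306] a 1.3
0.112 0.124 [319. 302.]
c 797 z 0.1218 c [ 0.4965 -0.0852] s [0.028  0.0225] a 1.7
0.067 0.078 [320. 164.]
c 620 z 0.0716 c [0.4946 0.0247] s [0.0333 0.0177] a 1.3
0.067 0.078 [319. 338.]
c 1699 z 0.0715 c [ 0.4975 -0.1516] s [0.0494 0.0406] a 0.6
```

View pics/w3.png

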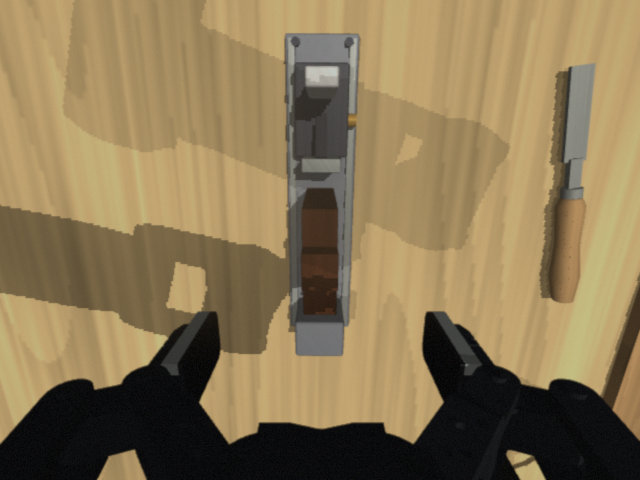

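The yoke stands ungripped at pixel (319,271), centred and square. The jaw post top is at (321,76) and the jaw reads about 0.132 m. Next, grip the post.

play_rows --increments "0.03 0.0005 0 0; 0.04 0.0005 0 0; 0.03 0.0005 0 0; 0.0167 0.0005 0 0; 0 0 0.03 0; 0 0 0.04 0; 0 0 0.04 0; 0 0 0.03 0; 0 0 0.02 0; 0 0 0 0"

```text
clock: 15.3
tool_pos: [0.4934, 0.0855, 0.081]
ee_rot: [-2.195, -2.245, 0.003]
contact_force: [0.5, 0.4, 0.8]
finger_gap: 1.0
gripper_force: 0.0
```

play_rows --increments "0 0 0 0; 0 0 0 0; 0 0 0 0; 0 0 0 0; 0 0 0 0; 0 0 0 0; 0 0 0 0; 0 0 0 0; 0 0 0 0; 0 0 0 0" --claw 0.1

```text
clock: 16.55
tool_pos: [0.4925, 0.0858, 0.0826]
ee_rot: [-2.194, -2.246, 0.004]
contact_force: [-12.5, -1.7, 11.4]
finger_gap: 0.269
gripper_force: 59.5
```

play_rows --increments "-0.001 -0.001 0 0; -0.002 0 0 0; -0.003 0 0 0; -0.003 0 0 0; -0.003 0 0 0; -0.003 0 0 0; -0.002 0 0 0; -0.001 0 0 0; -0.001 0 0 0; 0 0 0 0"

```text
clock: 17.8
tool_pos: [0.4927, 0.0676, 0.0826]
ee_rot: [-2.194, -2.246, 0.0]
contact_force: [-6.6, 4.9, 7.8]
finger_gap: 0.275
gripper_force: 59.4
```

play_rows --increments "-0.001 0 0 0; -0.002 0 0 0; -0.002 0 0 0; -0.002 0 0 0; -0.002 0 0 0; -0.002 0 0 0; -0.002 0 0 0; -0.002 0 0 0; -0.002 0 0 0; -0.001 0 0 0"

```text
clock: 19.05
tool_pos: [0.4929, 0.0498, 0.0826]
ee_rot: [-2.194, -2.245, 0.0]
contact_force: [-7.0, 6.7, 9.7]
finger_gap: 0.273
gripper_force: 59.5
```

Run:
```python
from h import *
pose(); W=cloud(grab('scene','s4'));cc(W,.134,.15,40)
W=cloud(grab('wrist','w4')); cc(W,.134,.15,40); cc(W,.112,.124,60); cc(W,.067,.078)
```

```text
t 19.05 pos [0.4929 0.0498 0.0826] yang 1.32 zax [-0.002  0.002 -1.   ] F [-7.   6.7  9.7]
0.134 0.15 [278. 176.]
c 80 z 0.1414 c [0.4647 0.0415] s [0.0223 0.0411] a 68.7
0.134 0.15 [303. 186.]
c 91 z 0.1394 c [0.5287 0.0435] s [0.028  0.0343] a 69.6
0.134 0.15 [266. 216.]
c 166 z 0.1403 c [ 0.4955 -0.0665] s [0.0293 0.0329] a 3.4
0.134 0.15 [199. 400.]
c 6754 z 0.14 c [0.4651 0.0512] s [0.0414 0.0283] a 11.0
0.134 0.15 [442. 400.]
c 6752 z 0.14 c [0.5245 0.0527] s [0.0279 0.042 ] a 82.3
0.112 0.124 [321. 355.]
c 4100 z 0.1177 c [0.4946 0.0508] s [0.0504 0.0245] a 0.9
0.067 0.078 [321. 292.]
c 487 z 0.0726 c [0.4944 0.056 ] s [0.0239 0.0028] a 1.0
0.067 0.078 [319. 410.]
c 1881 z 0.0715 c [ 0.4954 -0.0117] s [0.0341 0.0199] a 0.1
```

play_rows --increments "-0.0014 0 0 0; -0.0014 0 0 0; -0.0014 0 0 0; -0.0014 0 0 0; -0.0014 0 0 0; -0.0012 0 0 0; -0.001 0 0 0; -0.001 0 0 0; -0.0008 0 0 0; 0 0 0 0"

```text
clock: 20.4
tool_pos: [0.4931, 0.0392, 0.0826]
ee_rot: [-2.193, -2.245, -0.0]
contact_force: [-8.3, 9.1, 10.2]
finger_gap: 0.271
gripper_force: 59.6
```

Run:
```python
from h import *
pose(); W=cloud(grab('scene','s5'));cc(W,.134,.15,40);cc(W,.067,.078)
cv2.imwrite('pics/c5.png',cv2.resize(cv2.imread('pics/s5.png')[180:300,210:330],None,fx=4.5,fy=4.5,interpolation=2))
im=dict(np.load('s5.npz')); T=im['T']
# predicted pixel of pin tip (gauge y -0.161 at 6mm+0) etc: gauge origin .4944,-.0167
```

```text
t 20.4 pos [0.4931 0.0392 0.0826] yang 1.32 zax [-0.002  0.002 -1.   ] F [-8.3  9.1 10.2]
0.134 0.15 [274. 177.]
c 55 z 0.1411 c [0.4553 0.033 ] s [0.0223 0.0244] a 65.5
0.134 0.15 [300. 189.]
c 81 z 0.1395 c [0.5292 0.0334] s [0.0271 0.035 ] a 76.5
0.134 0.15 [264. 219.]
c 167 z 0.1405 c [ 0.4961 -0.078 ] s [0.0294 0.0318] a 2.8
0.067 0.078 [248. 261.]
c 357 z 0.0723 c [ 0.4978 -0.1544] s [0.0507 0.0407] a 2.0
```

View pics/c5.png

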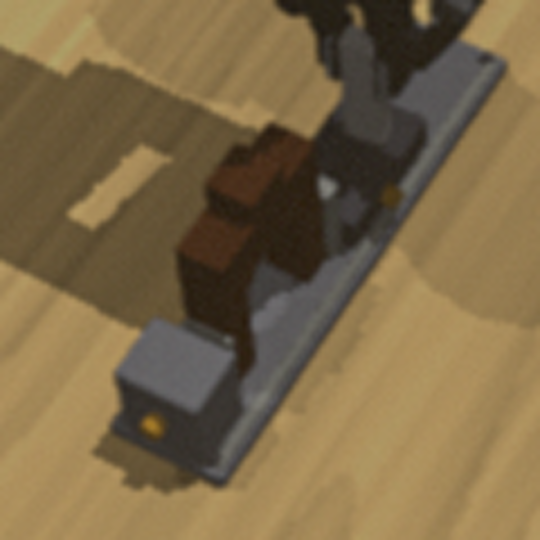

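The yoke is upright between the anvil and jaw. The anvil is pressed in about 4 mm by both estimates, so I'll add 1 mm and hold.

play_rows --increments "-0.0005 0 0 0; -0.0005 0 0 0; 0 0 0 0; 0 0 0 0; 0 0 0 0; 0 0 0 0; 0 0 0 0; 0 0 0 0; 0 0 0 0; 0 0 0 0"

```text
clock: 21.7
tool_pos: [0.4931, 0.0384, 0.0826]
ee_rot: [-2.193, -2.245, -0.001]
contact_force: [-7.7, 10.2, 9.2]
finger_gap: 0.273
gripper_force: 59.6
```

Run:
```python
from h import *
pose()
for n in('scene','top'):
    W=cloud(grab(n,n+'6'));cc(W,.134,.15,40);cc(W,.067,.079)
```

```text
t 21.7 pos [0.4931 0.0384 0.0826] yang 1.32 zax [-0.002  0.003 -1.   ] F [-7.7 10.2  9.2]
0.134 0.15 [276. 179.]
c 73 z 0.1415 c [0.4644 0.0322] s [0.0242 0.0395] a 82.2
0.134 0.15 [300. 189.]
c 80 z 0.1397 c [0.5236 0.0319] s [0.0263 0.0382] a 55.5
0.134 0.15 [263. 219.]
c 170 z 0.14 c [ 0.4961 -0.0786] s [0.0306 0.0323] a 2.8
0.067 0.079 [248. 261.]
c 347 z 0.0722 c [ 0.4972 -0.1542] s [0.051  0.0417] a 0.7
0.134 0.15 [312. 278.]
c 132 z 0.1391 c [ 0.492 -0.077] s [0.0277 0.0276] a 1.4
0.067 0.079 [341. 279.]
c 269 z 0.0713 c [ 0.4928 -0.1511] s [0.0475 0.0395] a 1.5
```

play_rows --increments "0 0 0 0; 0 0 0 0; 0 0 0 0; 0 0 0 0; 0 0 0 0; 0 0 0 0; 0 0 0 0; 0 0 0 0; 0 0 0 0; 0 0 0 0"

```text
clock: 23.05
tool_pos: [0.4931, 0.0384, 0.0826]
ee_rot: [-2.193, -2.245, -0.001]
contact_force: [-8.5, 10.6, 9.5]
finger_gap: 0.266
gripper_force: 59.6
```

play_rows --increments "0.001 0 0 0; 0.001 0 0 0; 0.0015 0 0 0; 0.002 0 0 0; 0.002 0 0 0; 0.003 0 0 0; 0.004 0 0 0; 0.005 0 0 0; 0.005 0 0 0; 0.005 0 0 0"

```text
clock: 24.3
tool_pos: [0.4927, 0.0656, 0.0826]
ee_rot: [-2.195, -2.247, 0.004]
contact_force: [-6.8, -6.0, 8.6]
finger_gap: 0.274
gripper_force: 59.3
```

play_rows --increments "0.005 0 0 0; 0.005 0 0 0; 0.004 0 0 0; 0.003 0 0 0; 0.001 0 0 0; 0 0 0 0; 0 0 0 0; 0 0 0 0; 0 0 0 0; 0 0 0 0"

```text
clock: 25.55
tool_pos: [0.4925, 0.0838, 0.0826]
ee_rot: [-2.195, -2.247, 0.003]
contact_force: [-7.2, -4.0, 5.8]
finger_gap: 0.273
gripper_force: 59.2
```

play_rows --increments "0 0 0 0; 0 0 0 0; 0 0 0 0; 0 0 0 0; 0 0 0 0; 0 0 0 0; 0 0 -0.02 0; 0 0 -0.04 0; 0 0 -0.05 0; 0 0 -0.05 0" --claw 1

```text
clock: 26.8
tool_pos: [0.4928, 0.0843, 0.2436]
ee_rot: [-2.196, -2.247, 0.0]
contact_force: [-0.6, 0.6, -0.1]
finger_gap: 1.004
gripper_force: 0.0
```

play_rows --increments "-0.04 0 0 0; -0.04 0 0 0; -0.03 0 0 0; 0 0 0 0; 0 0 0 0; 0 0 0 0; 0 0 0 0; 0 0 0 0; 0 0 0 0; 0 0 0 0"

```text
clock: 28.05
tool_pos: [0.4956, -0.0257, 0.242]
ee_rot: [-2.196, -2.247, -0.0]
contact_force: [-0.0, 1.2, 0.8]
finger_gap: 0.998
gripper_force: 0.0
```

Run:
```python
from h import *
pose(); W=cloud(grab('wrist','w7'))
cc(W,.134,.15); cc(W,.112,.1245,60); cc(W,.067,.078)
W=cloud(grab('top','t7')); cc(W,.134,.15,40)
```

```text
t 28.05 pos [ 0.4956 -0.0257  0.242 ] yang 1.32 zax [ 0.  0. -1.] F [-0.   1.2  0.8]
0.134 0.15 [317. 302.]
c 1363 z 0.1396 c [ 0.4955 -0.072 ] s [0.0279 0.0311] a 0.6
0.112 0.1245 [320.  88.]
c 743 z 0.1176 c [0.494  0.0837] s [0.0232 0.014 ] a 0.8
0.112 0.1245 [317. 258.]
c 1419 z 0.1216 c [ 0.4951 -0.0424] s [0.0279 0.0314] a 0.7
0.112 0.1245 [317. 331.]
c 670 z 0.1217 c [ 0.4961 -0.1066] s [0.0275 0.0206] a 1.4
0.067 0.078 [319. 172.]
c 615 z 0.0716 c [0.4948 0.0231] s [0.0335 0.0179] a 1.3
0.067 0.078 [318. 346.]
c 1117 z 0.0716 c [ 0.4975 -0.1518] s [0.0497 0.0407] a 0.8
```

View pics/w7.png

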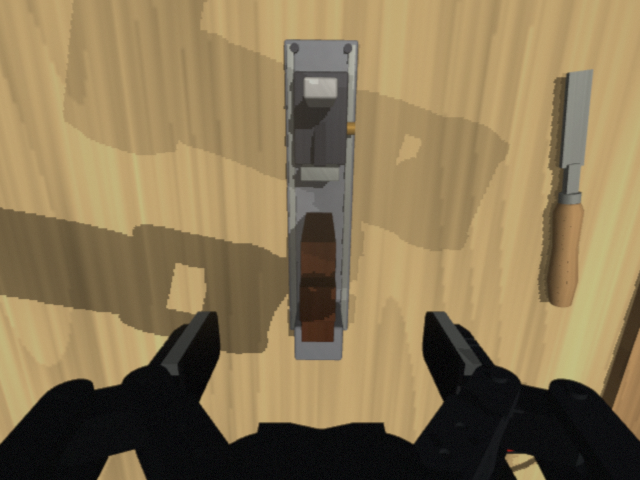

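The yoke still stands at pixel (317,302) and the jaw is back at about 0.130 m. Gripping the yoke again.

play_rows --increments "-0.02 -0.0005 0 0; -0.02 -0.0005 0 0; -0.0063 -0.0002 0.01 0; 0 0 0.03 0; 0 0 0.03 0; 0 0 0.03 0; 0 0 0.02 0; 0 0 0.0085 0; 0 0 0 0; 0 0 0 0"

```text
clock: 29.4
tool_pos: [0.4958, -0.0721, 0.1142]
ee_rot: [2.195, 2.246, 0.001]
contact_force: [0.1, -1.4, -0.4]
finger_gap: 1.0
gripper_force: 0.0
```

play_rows --increments "0 0 0 0; 0 0 0 0; 0 0 0 0; 0 0 0 0; 0 0 0 0; 0 0 0 0; 0 0 0 0; 0 0 0 0; 0 0 0 0; 0 0 0 0" --claw 0.15

```text
clock: 30.65
tool_pos: [0.4954, -0.072, 0.1138]
ee_rot: [2.196, 2.247, -0.0]
contact_force: [-1.5, 1.2, 5.0]
finger_gap: 0.316
gripper_force: 59.4
```

play_rows --increments "0 0 -0.005 0; 0 0 -0.01 0; 0 0 -0.02 0; 0 0 -0.03 0; 0 0 -0.04 0; 0 0 -0.04 0; 0 0 -0.035 0; 0 0 0 0; 0 0 0 0; 0 0 0 0"

```text
clock: 31.9
tool_pos: [0.495, -0.0719, 0.2923]
ee_rot: [-2.194, -2.245, 0.001]
contact_force: [-0.1, -0.7, -1.6]
finger_gap: 0.315
gripper_force: 59.2
```

play_rows --increments "0.02 0 0 0; 0.04 0 0 0; 0.045 0 0 0; 0.045 0 0 0; 0.045 0 0 0; 0.04 0 0 0; 0.02 0 0 0; 0.01 0 0 0; 0 0 0 0; 0 0 0 0"

```text
clock: 33.15
tool_pos: [0.4894, 0.1922, 0.2934]
ee_rot: [-2.197, -2.246, 0.001]
contact_force: [-0.9, -0.4, -1.1]
finger_gap: 0.316
gripper_force: 59.1
```

Run:
```python
from h import *
pose(); im=grab('wrist','w8'); W=cloud(im); z=W[...,2]
m=(z>.135)&(z<.17)&(W[...,1]>.3)&(W[...,1]<.42)
k,l,st,c=cv2.connectedComponentsWithStats(m.astype(np.uint8))
for i in range(1,k):
    if st[i,4]>100: print(c[i].round()); rect(W,l==i,'c')
b=m&(abs(W[...,0]-.484)<.06); rect(W,b,'bar'); q=W[b]; top=q[q[:,2]>np.percentile(q[:,2],97)-.0015]; print(top.mean(0),np.percentile(q[:,2],97))
```

```text
t 33.15 pos [0.4894 0.1922 0.2934] yang 1.27 zax [-0. -0. -1.] F [-0.9 -0.4 -1.1]
[312.  23.]
c 8919 z 0.1522 c [0.483  0.3465] s [0.1978 0.0299] a 2.1
bar 4444 z 0.1516 c [0.484  0.3469] s [0.1206 0.0165] a 2.1
[0.48543989 0.34678293 0.15307288] 0.15386557709737558
```

play_rows --increments "0.02 0 0 -0.014; 0.04 -0.0015 0 0; 0.045 -0.001 0 0; 0.03 0 0 0; 0.0185 0 0 0; 0 0 0 0; 0 0 0.02 0; 0 0 0.02 0; 0 0 0.02 0; 0 0 0.01 0"

```text
clock: 34.45
tool_pos: [0.4816, 0.3449, 0.2228]
ee_rot: [-2.181, -2.261, 0.002]
contact_force: [0.4, -0.2, -0.5]
finger_gap: 0.315
gripper_force: 59.2
```

play_rows --increments "0 0 0.01 0; 0 0 0.01 0; 0 0 0.01 0; 0 0 0.007 0; 0 0 0.004 0; 0 0 0.002 0; 0 0 0 0; 0 0 0 0; 0 0 0 0; 0 0 0 0"

```text
clock: 35.7
tool_pos: [0.4815, 0.3462, 0.1806]
ee_rot: [2.18, 2.262, 0.0]
contact_force: [-0.2, 0.7, -1.2]
finger_gap: 0.317
gripper_force: 59.2
```

Run:
```python
from h import *
pose(); grab('scene','s9')
cv2.imwrite('pics/c9.png',cv2.resize(cv2.imread('pics/s9.png')[20:180,270:430],None,fx=3.5,fy=3.5,interpolation=2))
```

```text
t 35.7 pos [0.4815 0.3462 0.1806] yang 2.12 zax [ 0.  0. -1.] F [-0.2  0.7 -1.2]
```

View pics/c9.png

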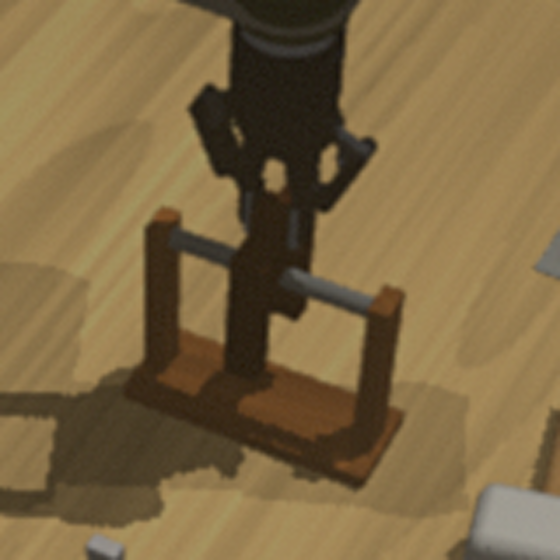

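The yoke straddles the bar at crop (265,275), legs down between the posts. Lowering gently: about 13 mm to contact.

play_rows --increments "0 0 0.003 0; 0 0 0.003 0; 0 0 0.002 0; 0 0 0.002 0; 0 0 0.001 0; 0 0 0.001 0; 0 0 0 0; 0 0 0 0; 0 0 0 0; 0 0 0 0"

```text
clock: 37.0
tool_pos: [0.4814, 0.3462, 0.1685]
ee_rot: [2.18, 2.262, 0.0]
contact_force: [-0.4, -0.2, -1.7]
finger_gap: 0.316
gripper_force: 59.2
```

play_rows --increments "0 0 0.0005 0; 0 0 0.0005 0; 0 0 0 0; 0 0 0 0; 0 0 0 0; 0 0 0 0; 0 0 0 0; 0 0 0 0; 0 0 0 0; 0 0 0 0"

```text
clock: 38.25
tool_pos: [0.4816, 0.3464, 0.1678]
ee_rot: [2.18, 2.262, 0.001]
contact_force: [-0.3, 2.7, 5.5]
finger_gap: 0.319
gripper_force: 59.9
```

play_rows --increments "0.0006 0 0 0; 0 0 0.0003 0; 0 0 0 0; 0 0 0 0; 0 0 0 0; 0 0 0 0; 0 0 0 0; 0 0 0 0; 0 0 0 0; 0 0 0 0"

```text
clock: 39.5
tool_pos: [0.4815, 0.3469, 0.1674]
ee_rot: [2.18, 2.262, 0.001]
contact_force: [-0.5, 2.0, 5.7]
finger_gap: 0.312
gripper_force: 60.0
```

play_rows --increments "0 0 0 0; 0 0 0 0; 0 0 0 0; 0 0 0 0; 0 0 0 0; 0 0 0 0; 0 0 -0.005 0; 0 0 -0.015 0; 0 0 -0.03 0; 0 0 -0.04 0" --claw 1

```text
clock: 40.75
tool_pos: [0.4812, 0.3467, 0.2588]
ee_rot: [-2.18, -2.262, 0.001]
contact_force: [-0.8, 0.0, -0.1]
finger_gap: 1.0
gripper_force: 0.0
```

play_rows --increments "-0.03 0 0 0; -0.04 0 0 0; -0.03 0 0 0; 0 0 0 0; 0 0 0 0; 0 0 0 0; 0 0 0 0; 0 0 0 0; 0 0 0 0; 0 0 0 0"

```text
clock: 42.0
tool_pos: [0.4851, 0.2469, 0.2572]
ee_rot: [-2.18, -2.262, -0.0]
contact_force: [0.4, 0.0, 0.7]
finger_gap: 1.001
gripper_force: 0.0
```

Run:
```python
from h import *
pose(); W=cloud(grab('scene','s10')); z=W[...,2]
m=(z>.175)&(z<.21)&(W[...,1]>.28)&(W[...,1]<.42)&(abs(W[...,0]-.48)<.05); rect(W,m,'tab'); print(np.percentile(z[m],[5,95]))
W=cloud(grab('top','t10')); z=W[...,2]; cc(W,.112,.126,30); cc(W,.067,.079)
cv2.imwrite('pics/c10.png',cv2.resize(cv2.imread('pics/s10.png')[20:220,250:450],None,fx=2.9,fy=2.9,interpolation=2))
```

```text
t 42.0 pos [0.4851 0.2469 0.2572] yang 2.12 zax [ 0.  0. -1.] F [0.4 0.  0.7]
tab 161 z 0.1787 c [0.484  0.3411] s [0.0295 0.088 ] a 2.4
[0.17535022 0.19413024]
0.112 0.126 [249. 277.]
c 53 z 0.1165 c [0.4897 0.0833] s [0.023  0.0131] a 1.4
0.067 0.079 [341. 279.]
c 267 z 0.0711 c [ 0.4928 -0.1523] s [0.0477 0.0373] a 0.8
```

View pics/c10.png

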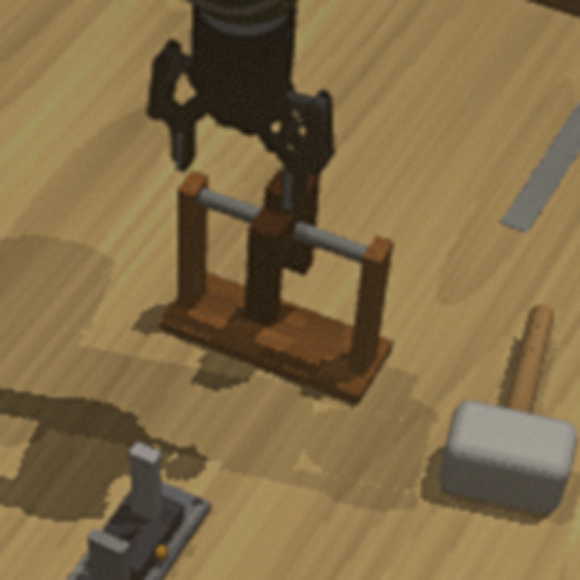

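The yoke hangs upright astride the bar at crop (280,235), released. The gripper is clear, the jaw is open and the mallet is where it was. Handing in.

```bash
python3 -c "
from plant import robot
print(robot.sign_off())"
```

```text
the job is handed in; nothing more can be done
None
```

I gauged the yoke with the anvil pressed in about 5 mm, drew the jaw back to about 0.13 m and left it open, hung the yoke astride the bar, and handed the job in at about 42 s; the hand-in gave no verdict.

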